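# Set the length stop on the fence

### The arm

A 6-joint arm with a two-finger parallel gripper is mounted at the origin on the work surface. World frame = base frame: x ahead of the robot, y to its left, z up, the work surface at z = 0. Lengths are in mm, angles in rad, forces in N, time in s.
With the tool pointing down it reaches from about 275 to 750 mm from the base axis. Payload 10.2 kg.
Tool frame: the origin (TCP) lies at the very end of the fingers, on their centre line; the grasp point (between the pads) lies ctrl.grip_depth behind it (ctrl.grip_depth is the distance from the TCP to the grasp point, in mm); z points along the fingers, y is the direction in which the jaws open and shut (so a half turn about z gives the same grasp; the last joint's range is limited). The gripper opens to 85 mm and grips with 20 to 120 N. Pads are 22 mm wide; open, the fingers measure 114 mm over their backs; the gripper's body (76 mm by 85 mm) begins 54 mm behind the grasp point. The pads swing forward as they close: fully open they stand 13 mm farther back than shut.
Start: joints at [-0.223, 0.313, 1.498, -0, 1.331, -0.223], TCP at [525.006, -0.013, 231.294] pointing down, gripper open.
Joint ranges: [-2.94, 2.94], [-0.97, 2.17], [0.19, 2.56], [-1.23, 4.37], [0.02, 3.11], [-2.88, 2.88]. Speed limits (rad/s): [2.39, 2.39, 3.01, 3.14, 3.14, 3.14].

### API

Orientations are given as a unit quaternion [w, x, y, z].
In Python, from rig import telemetry, eyes, ctrl, nets gives the robot as it stands. The module is installed in compiled form; this text tells all that it offers.
- The arm moves only by the tool drive_tool, never from a script. Its argument "series" is text: rows parted by semicolons, each of 7 numbers parted by spaces: the shift along the tool's x, y, z normalised to -1 to 1, where 1 is 0.12 m, then the turn, a rotation vector about the tool's x, y, z normalised to -1 to 1, where 1 is 0.5 rad, then the opening, from 0 (shut) to 1 (fully open). In form: tx ty tz wx wy wz hand; .... A call has 1 to 20 rows; each row is the pose to reach, as a shift and turn from the pose measured when the call began, along the tool's axes at that moment; what a row does not reach only later rows make up. A row lasts 1/10 s, in which the tool goes at most 50 mm and 8.59 degrees, less where a joint would pass 70% of its speed; a pose out of reach is approached as far as the arm can. A call with a number of a shift or a turn outside -1 to 1 is refused whole. A call with a gripper value outside its range is refused whole. The fingers move at their own pace and stop on an object; "newtons" is the grip in N (left out, the last holds). Time passes only in rows, so rows that repeat a pose let the fingers close. It gives the time, the measured TCP pose, the force and the opening at its end, in the units of the state.
- telemetry.sense(): the state, without advancing time (a new reading comes with each control period).
- eyes.capture(name): name is "scene" or "side" or "wrist"; returns a dict with "frame" (480x640x3 uint8, red, green, blue), "fx", "fy", "cx", "cy" (pixels), "view" (4x4, takes a point from world to camera coordinates). Camera axes: x right, y up, looking along -z (the intrinsics and any distortion apply to the point x, -y, -z); pixel columns grow to the right and rows downward; lengths in mm; the calibration is good to about 2 mm. The wrist camera is an equidistant fisheye: a pixel r from the principal point sees the ray r / f radians off the axis. A picture is of the moment at which its call begins. There is no depth.
- ctrl.finish_job(): hands the job in, once; it reports no verdict.
Trained networks look in a picture, given as the dict that the camera call returned (one of the last four; its "shot" number tells which), for a name from the list of things; names that differ only in an ending like _2 or _b are one class to them, and where a whole thing is asked for, a point or a joint stands for the part that bears it (a point fixed in the world has none). Each returns a list of dicts, best first, with "confidence" (0 to 1); they miss things now and then, are a little off and sometimes report something else, mostly with a low value. They report only what shows in the picture. A call takes as long as a camera call. They do not tell look-alikes from the thing itself.
- nets.spot_in(name, picture): "rect" ([left, top, right, bottom] in pixels, round what is visible of it).
The state is a dict: "time_s": time; "joints": joint angles; "dq": joint speeds; "tau": joint torques, N m; "eef_pos": TCP position; "ee_rot": TCP orientation; "force": force on the tool from outside, world axes, zero at the start; "wrist_torque": the same for the moment, N m; "grip_width": opening from 0.0 (shut) to 1.0 (fully open).
Only numpy, scipy, OpenCV 4.12 (cv2) and the standard library are available. Lean on these libraries where they do the work, as an engineer would, in place of code of your own. Each camera call takes 0.05 s, during which the arm holds its last target. There are 200 camera calls.

### The job

Set the length stop for a repeat cut: squeeze the lock tab of the stop that has the flat plate, keep it squeezed while you slide the stop along the fence until its plate is up against the end of the wooden strip (a gap of up to a centimetre is fine), then let go so that it locks. Do not shove the strip out of its place, and leave the roller guide where it is.

Things in the scene. Friction and masses are not known exactly. Their poses are not given: they have to be found in the camera images.
- length_stop: Length stop: black saddle (60 mm across the fence, 64 along it, 18 high) riding on a fixed aluminium fence bar (40 mm wide, 700 long, 60 high). Origin: centre of saddle's underside, 60 mm above the bench. y runs along the fence, z up, x across it to the strip's side. Tab squeezed, it slides to +y (300 mm of travel) with 1 to 4 N; tab free, it clicks into the nearest 9 mm notch and is locked.
- stop_grip (a point): Centre of the length stop's squeezed grip, 45 mm above the stop's origin, same axes. Grip: black fixed block (outer face at x -17.5 mm) and steel tab (outer face x +25.5 free, +17.5 squeezed: 43, then 35 mm over both), 30 mm long in y, rising from the saddle's top (27 mm below this point) to 22 mm above it. Pinch it from above, fingers closing along x, tips clear of the saddle.
- lock_tab (a joint): The length stop's lock tab, a ribbed steel paddle (8 mm thick, 30 mm along the fence, 46 mm high) on the +x side of the grip. 0 = free and locked, 0.008 m = fully squeezed towards the fixed block. It yields from 8 N, takes 13 N fully squeezed, springs back when let go; the slide is free beyond 6 mm. On letting go the stop may click up to 4 mm either way into its notch.
- stop_face (a point): Middle of the face, turned to +y, with which the length stop meets the strip: an aluminium plate 50 mm wide (x), 10 mm thick, 64 mm high that hangs on the saddle's +x side down to 8 mm above the bench. Axes as for the stop; 32 mm in +y from the stop's origin, 20 mm below it.
- strip: Sample strip: loose plain wooden strip lying on the bench along the +x side of the fence, 45 mm wide (x), 160 mm long (y, parallel to the fence), 28 mm high, about 0.3 kg. Origin: centre of its underside; its ends are at y -80 and +80 mm. The -80 mm end faces the plate of the length stop.
- roller_guide: Bystander, leave alone: second carriage on the same fence beyond the strip's other end, with the same saddle, grip and tab, but an upright black roller (26 mm diameter, 48 mm high) instead of the flat plate. Origin: centre of its saddle's underside; axes as for the stop.
Things that resemble listed ones, but are neither listed nor needed, are in the scene too. Leave any black, white or yellow look-alike of the strip alone.

How it is judged (in metres and radians):
On the way:
1. the lock tab of the length stop is squeezed (value of joint lock_tab above 0.005 m), for 0.2 s.
At the end, for the whole second after the job is handed in: The plate of the length stop is up against the strip's end (gap 0 to 15 mm), the strip still lies along the fence (within about 20 mm of it and 10 degrees), the lock tab is free again, and stop and strip are at rest (y of strip in the frame of length_stop between 0.108 and 0.127 m and x of strip in the frame of length_stop between 0.03 and 0.065 m and angle between the y axis of strip and the y axis of length_stop, either way round below 0.17 rad and value of joint lock_tab below 0.001 m and linear speed of each of length_stop, strip below 0.01 m/s); the robot touches nothing.
It fails at once if the strip is shoved more than 20 mm from its place (distance of strip from where it was at the start of the episode above 0.02 m).
It fails at once if the roller guide is moved more than 10 mm (distance of roller_guide from where it was at the start of the episode above 0.01 m).
It also fails if it takes over 38 s, if anything falls off the work surface, if the arm or the gripper's body presses on something with over 40 N, if the wrist force passes 120 N, or if a joint passes its speed limit or range.

## Working session

There is one attempt and no reset: what is moved stays moved. The work goes in short steps, Python scripts to look and compute and a tool call to move; the robot and the scene stay as the last step left them, time stands still between calls to the robot, and variables do not carry over. Pictures are saved under pics/ and viewed, about 8 in all and at most 12, crops included, and the job is handed in when it is done.

Besides the shell and the picture viewer there is one more tool, called after ">>>" as a command line: name --argument value ..., lists and objects as JSON in quotes. drive_tool: Moves the arm, as the interface text tells. Scaled input: -1 to 1 covers 0.12 m each way for a shift and 0.5 rad each way for a turn. Its arguments: {"type":"object","properties":{"series":{"type":"string"},"newtons":{"type":"number"}},"required":["series"]}

```bash
mkdir -p pics
python3 - <<'E'
from rig import telemetry, eyes, ctrl, nets
import cv2,json
print(ctrl.grip_depth, telemetry.sense())
for n in ["scene","side"]:
    p=eyes.capture(n)
    cv2.imwrite(f"pics/{n}0.png",p["frame"][:,:,::-1])
    print(n,p["fx"],p["fy"],p["cx"],p["cy"],p["view"], p.keys())
    for t in ["length_stop","strip","roller_guide","lock_tab","stop_face"]:
        print(t,[(d["confidence"],d["rect"]) for d in nets.spot_in(t,p)[:4]])
E
```

```text
18.700000000000003 {'time_s': 0.0, 'joints': array([-2.23378463e-01,  3.13500122e-01,  1.49843248e+00, -1.83927908e-05,
        1.33100802e+00, -2.23383736e-01]), 'dq': array([-0.0003263 ,  0.0005547 ,  0.00036733, -0.00084824, -0.00084271,
       -0.00053132]), 'tau': array([-5.78409599e-04, -4.12261176e+01, -2.59742296e+01, -3.58453699e-04,
        4.11797926e-03, -1.23038126e-05]), 'eef_pos': array([5.24743196e+02, 5.28017963e-02, 2.30711164e+02]), 'ee_rot': array([-5.65555698e-04,  7.07103208e-01,  7.07110033e-01, -3.66721462e-04]), 'force': array([ 0.65325322, -0.51257435, -0.35076537]), 'wrist_torque': array([-0.04112433,  0.00357243,  0.00103106]), 'grip_width': 0.998943095122675}
scene 509.6801002578706 509.6801002578706 312.9722488172597 236.72602172183585 [[-7.75681813e-01  6.30768586e-01 -2.11829268e-02  3.60136560e+02]
 [-3.49743126e-01 -4.01669976e-01  8.46369291e-01  1.81704731e+02]
 [ 5.25354615e-01  6.63921849e-01  5.32175072e-01 -1.62392981e+03]
 [ 0.00000000e+00  0.00000000e+00  0.00000000e+00  1.00000000e+00]] dict_keys(['frame', 'fx', 'fy', 'cx', 'cy', 'view', 'sh
[... 505 characters left out ...]
946e-01 -1.47781109e-02  5.66070278e+02]
 [ 9.38983531e-02 -5.57375624e-01  8.24933642e-01 -7.55937566e+01]
 [-1.62776683e-01  8.08849589e-01  5.65036366e-01 -9.28863138e+02]
 [ 0.00000000e+00  0.00000000e+00  0.00000000e+00  1.00000000e+00]] dict_keys(['frame', 'fx', 'fy', 'cx', 'cy', 'view', 'shot'])
length_stop [(0.57, [307.6, 147.7, 346.5, 194.5])]
strip [(0.86, [291.2, 232.8, 320.0, 290.2]), (0.86, [146.5, 273.0, 232.4, 329.3]), (0.86, [406.2, 195.7, 428.0, 233.0]), (0.72, [232.7, 425.8, 363.8, 478.3])]
roller_guide [(0.92, [276.8, 289.2, 334.1, 357.9])]
lock_tab [(0.64, [291.3, 233.9, 320.2, 288.4]), (0.49, [326.7, 149.9, 335.9, 169.8])]
stop_face [(0.65, [306.6, 149.3, 349.4, 197.7])]
```

Run:
```python
import cv2,numpy as np
a=cv2.imread("pics/scene0.png")[150:390,180:500];b=cv2.imread("pics/side0.png")
cv2.imwrite("pics/s0c.png",cv2.resize(a,(800,600),interpolation=cv2.INTER_CUBIC))
cv2.imwrite("pics/d0c.png",cv2.resize(b[120:390,140:500],(800,600),interpolation=cv2.INTER_CUBIC))
```

```text
(no output)
```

View pics/s0c.png

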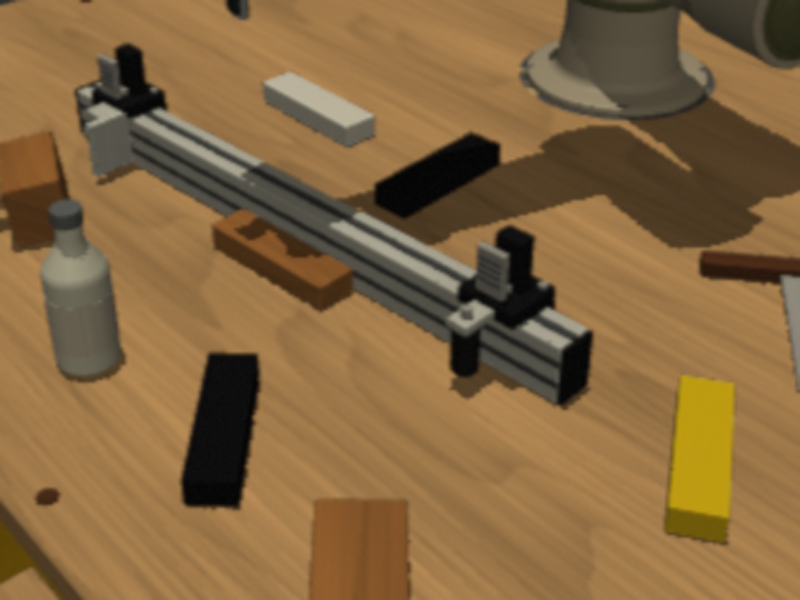

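View pics/d0c.png

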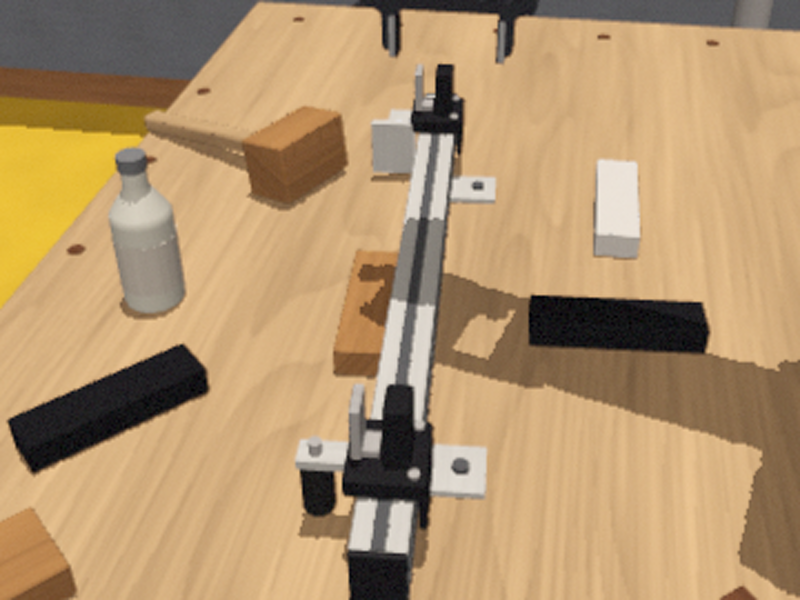

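Scene: the stop with the flat plate is at upper left (crop 125,100), then the strip lying by the fence (280,260), then the roller guide (500,290). Side view agrees: stop (437,110), strip (365,310), guide (390,460). Now I fit one fence model to the corners.

```bash
cat > h.py <<'E'
import numpy as np
def proj(p,P):
    V=np.array(p["view"]);c=V[:3,:3]@P+V[:3,3];x,y,z=c[0],-c[1],-c[2]
    return np.array([p["cx"]+p["fx"]*x/z,p["cy"]+p["fy"]*y/z])
def wproj(p,P):
    V=np.array(p["view"]);c=V[:3,:3]@P+V[:3,3];v=np.array([c[0],-c[1],-c[2]])
    th=np.arctan2(np.hypot(v[0],v[1]),v[2]);d=v[:2]/np.hypot(v[0],v[1])
    return np.array([p["cx"],p["cy"]])+p["fx"]*th*d
E
python3 - <<'E'
from h import *
from rig import eyes
from scipy.optimize import least_squares
S=eyes.capture("scene");D=eyes.capture("side")
sc=lambda u,v:(S,np.array([180+u/2.5,150+v/2.5]))
sd=lambda u,v:(D,np.array([140+u*.45,120+v*.45]))
# (obs, kind, local xyz from that thing)
O=[(sc(590,332),'e',(-20,0,60)),(sc(558,360),'e',(20,0,60)),(sc(563,403),'e',(20,0,0)),
(sd(350,555),'e',(20,0,60)),(sd(411,555),'e',(-20,0,60)),
(sc(213,224),'s',(22.5,-80,28)),(sc(320,290),'s',(22.5,80,28)),(sc(320,306),'s',(22.5,80,0)),(sc(352,270),'s',(-22.5,80,28)),
(sd(335,355),'s',(22.5,80,28)),(sd(335,373),'s',(22.5,80,0)),(sd(360,252),'s',(22.5,-80,28)),
(sd(373,171),'l',(80,32,8)),(sd(373,122),'l',(80,32,72)),(sd(413,174),'l',(30,32,8)),
(sc(96,175),'l',(80,32,8)),(sc(131,162),'l',(30,32,8)),
(sd(445,66),'l',(-11,0,127)),(sd(420,66),'l',(21.5,0,127)),(sc(108,58),'l',(21.5,0,127)),(sc(130,47),'l',(-11,0,127)),
(sd(357,387),'g',(21.5,0,127)),(sd(398,387),'g',(-11,0,127)),(sc(490,245),'g',(21.5,0,127)),(sc(515,232),'g',(-11,0,127)),]
# x: fence origin x,y (guide), yaw, stop dist, strip dist, strip xoff, end dist
def res(q):
    a=q[2];ex=np.array([np.cos(a),np.sin(a),0]);ey=np.array([-np.sin(a),np.cos(a),0]);r=[]
    for (p,uv),k,l in O:
        off={'l':(0,0),'s':(q[5],q[4]),'g':(0,q[3]),'e':(0,q[6])}[k]
        P=np.array([q[0],q[1],0])+ex*(l[0]+off[0])+ey*(l[1]+off[1])+np.array([0,0,l[2]])
        r+=list(proj(p,P)-uv)
    return np.array(r)
best=None
for a in np.arange(-3,3.1,.5):
    f=least_squares(res,[400,0,a,450,250,45,560],loss='soft_l1')
    if best is None or f.cost<best.cost:best=f
print(best.x.round(3),best.cost)
for o,r in zip(O,res(best.x).reshape(-1,2)):print(o[1:],r.round(1))
q=best.x;a=q[2]
for n,d in(('stop',0),('strip-contact stop',q[4]-112)):print(n,q[0]-np.sin(a)*d,q[1]+np.cos(a)*d)
E
```

```text
[ 5.66002e+02 -2.38081e+02  8.50000e-02  5.44094e+02  3.05246e+02
  4.52230e+01  6.27682e+02] 28.077482430218005
('e', (-20, 0, 60)) [ 1.  -1.3]
('e', (20, 0, 60)) [ 2.2 -4.1]
('e', (20, 0, 0)) [-1.9  1. ]
('e', (20, 0, 60)) [-1.3 -1.5]
('e', (-20, 0, 60)) [-1.5  0.5]
('s', (22.5, -80, 28)) [-0.4 -0.4]
('s', (22.5, 80, 28)) [ 0.3 -1.3]
('s', (22.5, 80, 0)) [0.6 2. ]
('s', (-22.5, 80, 28)) [ 1.2 -1.1]
('s', (22.5, 80, 28)) [-0.6 -2.1]
('s', (22.5, 80, 0)) [0.1 0.7]
('s', (22.5, -80, 28)) [-1.  -1.5]
('l', (80, 32, 8)) [-1.4 -0. ]
('l', (80, 32, 72)) [-2.1 -0.1]
('l', (30, 32, 8)) [-0.3 -0.6]
('l', (80, 32, 8)) [-0.8  1. ]
('l', (30, 32, 8)) [-0.2 -0.3]
('l', (-11, 0, 127)) [2.5 0.7]
('l', (21.5, 0, 127)) [0.8 0.4]
('l', (21.5, 0, 127)) [ 0.1 -1.3]
('l', (-11, 0, 127)) [ 0.8 -0.5]
('g', (21.5, 0, 127)) [0.5 1.3]
('g', (-11, 0, 127)) [3.2 2.5]
('g', (21.5, 0, 127)) [-0.7 -0.3]
('g', (-11, 0, 127)) [-0.9 -1.2]
stop 566.0015526465967 -238.0811661989898
strip-contact stop 549.5667619922311 -45.535335325303464
```

>>> drive_tool --series "-0.4 0.07 0 0 0 0 1;-0.8 0.14 0 0 0 0 1;-1 0.17 0 0 0 0 1;-1 0.17 0 0 0 0 1" --newtons 40

```text
time_s: 1.1
eef_pos: [545.5, -122.8, 230.8]
ee_rot: [-0.0, 0.708, 0.706, -0.0]
force: [-0.5, 0.5, -0.1]
grip_width: 1.002
```

>>> drive_tool --series "-0.4 0.07 0 0 0 -0.08 1;-0.8 0.14 0.1 0 0 -0.17 1;-0.98 0.17 0.2 0 0 -0.17 1;-0.98 0.17 0.2 0 0 -0.17 1;-0.98 0.17 0.2 0 0 -0.17 1"

```text
time_s: 1.6
eef_pos: [565.4, -239.5, 206.8]
ee_rot: [-0.0, 0.678, 0.735, -0.0]
force: [-0.2, -0.4, -0.0]
grip_width: 0.999
```

Run:
```python
from h import *
from rig import eyes,telemetry
import cv2
s=telemetry.sense();print(s["eef_pos"],s["ee_rot"],s["time_s"])
p=eyes.capture("wrist");f=p["frame"][:,:,::-1].copy()
a=.085;ex=np.array([np.cos(a),np.sin(a),0]);ey=np.array([-np.sin(a),np.cos(a),0]);o=np.array([566.,-238.1,0])
for l in [(-17.5,15,127),(-17.5,-15,127),(25.5,15,127),(25.5,-15,127),(30,32,78),(-30,32,78),(-30,-32,78),(30,-32,78),(80,32,72),(30,32,72)]:
    u=wproj(p,o+ex*l[0]+ey*l[1]+[0,0,l[2]]);print(l,u.round());cv2.circle(f,tuple(int(v) for v in u.round()),2,(0,0,255),-1)
cv2.imwrite("pics/w1.png",f)
print(p["fx"],p["view"])
```

```text
[ 565.44741195 -239.51543915  206.77875525] [-4.79716192e-04  6.77694022e-01  7.35343843e-01 -1.17057060e-04] 1.6
(-17.5, 15, 127) [289. 226.]
(-17.5, -15, 127) [290. 271.]
(25.5, 15, 127) [358. 226.]
(25.5, -15, 127) [356. 270.]
(30, 32, 78) [357. 186.]
(-30, 32, 78) [276. 186.]
(-30, -32, 78) [279. 267.]
(30, -32, 78) [355. 266.]
(80, 32, 72) [420. 186.]
(30, 32, 72) [356. 185.]
371.64829954431775 [[ 9.96691397e-01  8.12788672e-02 -7.05717328e-05 -5.43928999e+02]
 [-7.73511749e-02  9.48260259e-01 -3.07927389e-01  3.02286918e+02]
 [-2.49610690e-02  3.06914039e-01  9.51409858e-01 -2.69759043e+02]
 [ 0.00000000e+00  0.00000000e+00  0.00000000e+00  1.00000000e+00]]
```

View pics/w1.png

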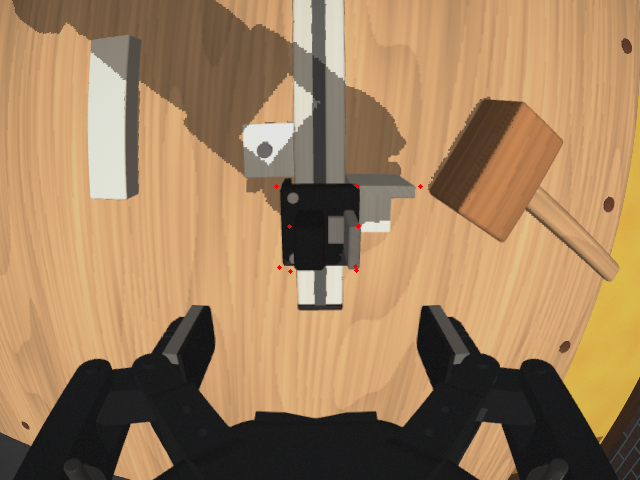

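Wrist view: saddle (281–358, 184–266), block and tab at columns 294–360. The model is about 2 mm low in x, and the fence runs vertically in the image, so yaw is right. Descending.

>>> drive_tool --series "0.02 0.02 0.3 0 0 0 1;0.02 0.02 0.6 0 0 0 1;0.02 0.02 0.85 0 0 0 1;0.02 0.02 0.98 0 0 0 1;0.02 0.02 0.98 0 0 0 1;0.02 0.02 0.98 0 0 0 1"

```text
time_s: 2.25
eef_pos: [568.5, -235.8, 91.3]
ee_rot: [0.001, 0.677, 0.736, 0.0]
force: [-0.4, 0.1, -0.1]
grip_width: 1.002
```

>>> drive_tool --series "0 0 0 0 0 0 0.3;0 0 0 0 0 0 0.3;0 0 0 0 0 0 0.2;0 0 0 0 0 0 0.2;0 0 0 0 0 0 0.2;0 0 0 0 0 0 0.2;0 0 0 0 0 0 0.2;0 0 0 0 0 0 0.2" --newtons 35

```text
time_s: 3.05
eef_pos: [568.2, -236.9, 93.7]
ee_rot: [0.002, 0.677, 0.736, -0.001]
force: [-11.0, -0.1, 14.9]
grip_width: 0.402
```

Run:
```python
from rig import eyes,telemetry
import cv2,numpy as np
s=telemetry.sense();print(s)
p=eyes.capture("wrist");q=eyes.capture("side")
cv2.imwrite("pics/w2.png",np.hstack([cv2.resize(p["frame"][100:400,160:480],(400,375)),cv2.resize(q["frame"][110:260,260:420],(400,375),interpolation=cv2.INTER_CUBIC)])[:,:,::-1])
```

```text
{'time_s': 3.05, 'joints': array([-0.58427449,  0.63686115,  1.37558925, -0.00203485,  1.12549326,
       -0.66727461]), 'dq': array([-1.17624926e-03, -2.25364497e-05,  7.02255042e-05, -5.51737501e-04,
       -1.19105966e-03,  1.16618711e-03]), 'tau': array([  3.00367691, -44.34380651, -22.07662225,   1.21081978,
        -1.57379888,   0.26560795]), 'eef_pos': array([ 568.21528038, -236.89033407,   93.69957939]), 'ee_rot': array([ 1.94736996e-03,  6.76838695e-01,  7.36128526e-01, -6.17324221e-04]), 'force': array([-10.99994945,  -0.13376331,  14.86974884]), 'wrist_torque': array([-0.14166475,  0.98494719,  0.25607455]), 'grip_width': 0.40170216303781764}
```

View pics/w2.png

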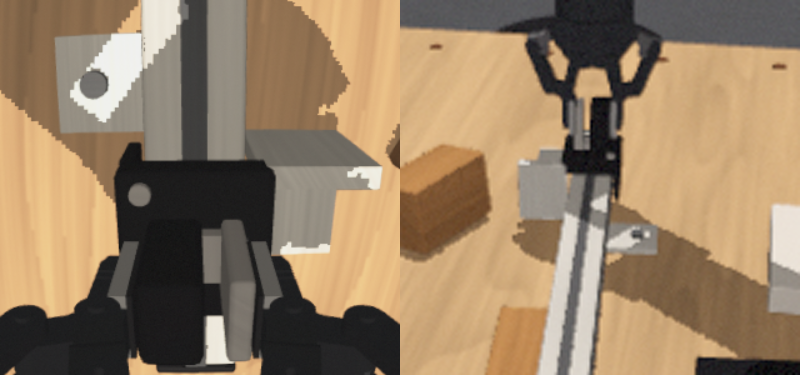

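Pinched: opening is 34 mm, so the tab is squeezed. Sliding 108 mm along the fence.

>>> drive_tool --series "0.05 -0.005 0 0 0 0 0.2;0.1 -0.005 0 0 0 0 0.2;0.2 -0.005 0 0 0 0 0.2;0.3 -0.005 0 0 0 0 0.2;0.4 -0.005 0 0 0 0 0.2;0.5 -0.005 0 0 0 0 0.2;0.6 -0.005 0 0 0 0 0.2;0.7 -0.005 0 0 0 0 0.2;0.8 -0.005 0 0 0 0 0.2;0.9 -0.005 0 0 0 0 0.2;0.9 -0.005 0 0 0 0 0.2;0.9 -0.005 0 0 0 0 0.2"

```text
time_s: 4.35
eef_pos: [558.2, -128.0, 94.0]
ee_rot: [0.002, 0.676, 0.736, -0.001]
force: [-5.3, 0.4, 8.1]
grip_width: 0.39
```

Run:
```python
from rig import eyes,telemetry
import cv2,numpy as np
s=telemetry.sense();print(s["eef_pos"],s["force"],s["grip_width"])
p=eyes.capture("wrist");q=eyes.capture("side")
cv2.imwrite("pics/w3.png",np.hstack([cv2.resize(p["frame"][0:300,200:520],(400,375)),cv2.resize(q["frame"][130:310,260:450],(400,375),interpolation=cv2.INTER_CUBIC)])[:,:,::-1])
```

```text
[ 558.22171072 -127.97809268   93.97238989] [-5.30775278  0.36831908  8.13292552] 0.3900675095421551
```

View pics/w3.png

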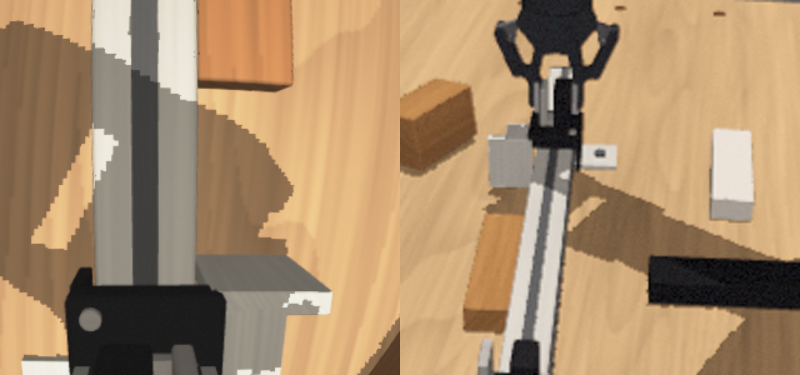

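```bash
cat >> h.py <<'E'
def wray(p,uv,z):
    V=np.array(p["view"]);d=np.array(uv)-[p["cx"],p["cy"]];r=np.hypot(*d);th=r/p["fx"]
    v=np.array([np.sin(th)*d[0]/r,-np.sin(th)*d[1]/r,-np.cos(th)]);R=V[:3,:3]
    C=-R.T@V[:3,3];w=R.T@v
    return C+w*(z-C[2])/w[2]
E
python3 - <<'E'
from h import *
from rig import eyes,telemetry
s=telemetry.sense();p=eyes.capture("wrist");a=.084
ey=np.array([-np.sin(a),np.cos(a),0]);ex=np.array([np.cos(a),np.sin(a),0]);o=np.array(s["eef_pos"])*[1,1,0]
for n,c,z in [("strip top L",(200,82),28),("strip top R",(292,84),28),("strip bot R",(292,89),0),("plate bot R",(287,254),8),("plate bot L",(200,255),8),("plate top R",(330,291),72),("saddle front L",(90,286),78),("saddle front R",(220,288),78)]:
    P=wray(p,(200+c[0]*.8,c[1]*.8),z);print(n,P.round(1),"rel tcp x,y",((P-o)@ex).round(1),((P-o)@ey).round(1))
E
```

```text
strip top L [573.1 -14.   28. ] rel tcp x,y 24.4 112.6
strip top R [615.1  -8.5  28. ] rel tcp x,y 66.7 114.5
strip bot R [624.   -5.9   0. ] rel tcp x,y 75.8 116.4
plate bot R [629.6 -92.    8. ] rel tcp x,y 74.1 30.1
plate bot L [583.9 -97.    8. ] rel tcp x,y 28.2 29.0
plate top R [628.2 -92.4  72. ] rel tcp x,y 72.7 29.9
saddle front L [535.9 -96.6  78. ] rel tcp x,y -19.6 33.5
saddle front R [582.5 -93.4  78. ] rel tcp x,y 27.1 32.7
```

Strip end and plate are 84 mm apart by the wrist view, which agrees with the first model (84). Sliding 72 mm, then checking.

>>> drive_tool --series "0.05 0 0 0 0 0 0.2;0.1 0 0 0 0 0 0.2;0.2 0 0 0 0 0 0.2;0.3 0 0 0 0 0 0.2;0.4 0 0 0 0 0 0.2;0.5 0 0 0 0 0 0.2;0.57 0 0 0 0 0 0.2;0.6 0 0 0 0 0 0.2;0.6 0 0 0 0 0 0.2;0.6 0 0 0 0 0 0.2"

```text
time_s: 5.5
eef_pos: [551.7, -55.2, 94.0]
ee_rot: [0.001, 0.676, 0.737, -0.001]
force: [-5.8, -0.5, 7.6]
grip_width: 0.391
```

Run:
```python
from rig import eyes,telemetry
import cv2,numpy as np
s=telemetry.sense();print(s["eef_pos"],s["force"],s["grip_width"])
p=eyes.capture("wrist");q=eyes.capture("side")
cv2.imwrite("pics/w4.png",np.hstack([cv2.resize(p["frame"][120:270,320:480],(400,375),interpolation=cv2.INTER_CUBIC),cv2.resize(q["frame"][130:310,260:450],(400,375),interpolation=cv2.INTER_CUBIC)])[:,:,::-1])
```

```text
[551.72479113 -55.15614006  93.96740481] [-5.79479071 -0.53507068  7.604852  ] 0.3907607005871506
```

View pics/w4.png

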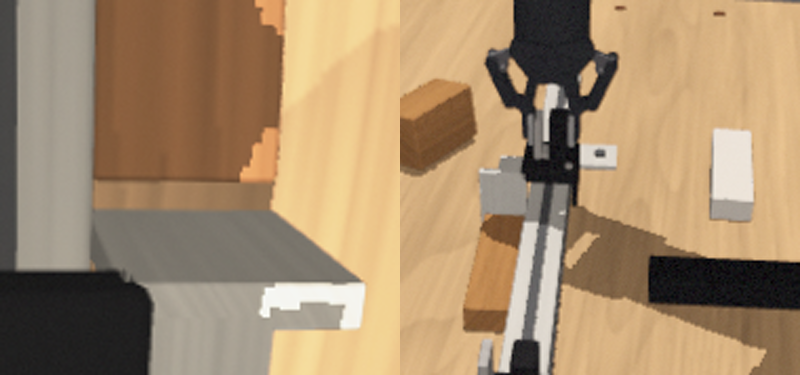

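Run:
```python
from h import *
from rig import eyes,telemetry
s=telemetry.sense();p=eyes.capture("wrist");a=.084
ey=np.array([-np.sin(a),np.cos(a),0]);ex=np.array([np.cos(a),np.sin(a),0]);o=np.array(s["eef_pos"])*[1,1,0]
for n,c,z in [("strip top L",(95,180),28),("strip top R",(270,181),28),("plate bot R",(270,210),8),("plate bot L",(96,210),8),("plate top R",(364,283),72),("plate top M",(160,282),72)]:
    P=wray(p,(320+c[0]*.4,120+c[1]*.4),z);print(n,P.round(1),"rel tcp x,y",((P-o)@ex).round(1),((P-o)@ey).round(1))
```

```text
strip top L [572.4 -12.8  28. ] rel tcp x,y 24.2 40.6
strip top R [614.1  -8.7  28. ] rel tcp x,y 66.0 41.1
plate bot R [622.  -19.6   8. ] rel tcp x,y 73.0 29.7
plate bot L [576.3 -24.1   8. ] rel tcp x,y 27.0 29.0
plate top R [622.5 -19.5  72. ] rel tcp x,y 73.5 29.7
plate top M [581.1 -22.9  72. ] rel tcp x,y 32.0 29.8
```

Gap 11 mm. Advance 5.5 mm to about 5 mm, then release.

>>> drive_tool --series "0.02 0 0 0 0 0 0.2;0.045 0 0 0 0 0 0.2;0.045 0 0 0 0 0 0.2;0.045 0 0 0 0 0 0.2;0.045 0 0 0 0 0 0.8;0.045 0 0 0 0 0 0.8;0.045 0 0 0 0 0 0.8;0.045 0 0 0 0 0 0.8;0.045 0 0 0 0 0 0.8;0.045 0 0 0 0 0 0.8"

```text
time_s: 6.65
eef_pos: [551.2, -49.9, 93.9]
ee_rot: [0.001, 0.676, 0.737, -0.001]
force: [-0.2, -0.4, -0.5]
grip_width: 0.798
```

>>> drive_tool --series "0 0 -0.15 0 0 0 0.8;0 0 -0.4 0 0 0 0.8;0 0 -0.7 0 0 0 0.8;0 0 -0.95 0 0 0 0.8;0 0 -0.95 0 0 0 0.8"

```text
time_s: 7.15
eef_pos: [552.6, -50.0, 212.1]
ee_rot: [0.005, 0.676, 0.737, 0.001]
force: [0.8, 0.5, -0.4]
grip_width: 0.801
```

Run:
```python
from rig import eyes,telemetry
import cv2,numpy as np
s=telemetry.sense();print(s["eef_pos"],s["force"],s["grip_width"])
p=eyes.capture("wrist");q=eyes.capture("side")
cv2.imwrite("pics/w5.png",np.hstack([cv2.resize(p["frame"][120:300,260:452],(400,375),interpolation=cv2.INTER_CUBIC),cv2.resize(q["frame"][130:360,240:450],(400,438),interpolation=cv2.INTER_CUBIC)[:375]])[:,:,::-1])
```

```text
[552.58032366 -49.98780103 212.09780823] [ 0.75086772  0.5236128  -0.40203844] 0.8008284376263491
```

View pics/w5.png

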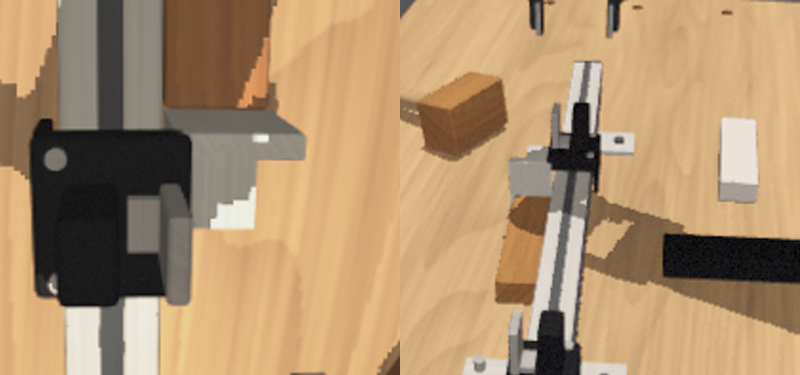

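Run:
```python
from h import *
from rig import eyes,telemetry
s=telemetry.sense();p=eyes.capture("wrist");a=.084
ey=np.array([-np.sin(a),np.cos(a),0]);ex=np.array([np.cos(a),np.sin(a),0]);o=np.array(s["eef_pos"])*[1,1,0]
for n,c,z in [("strip top L",(166,107),28),("strip top R",(268,107),28),("plate top R",(304,135),72),("plate top M",(195,135),72),("saddle R",(190,130),78),("saddle L",(40,131),78),("tab out",(190,210),127),("block out",(57,210),127)]:
    P=wray(p,(260+c[0]*.48,120+c[1]*.48),z);print(n,P.round(1),"rel tcp x,y",((P-o)@ex).round(1),((P-o)@ey).round(1))
f=p["frame"][150:200,340:415]
import cv2
q=eyes.capture("scene")["frame"][165:275,210:360]
cv2.imwrite("pics/w6.png",np.hstack([cv2.resize(f,(450,300),interpolation=cv2.INTER_CUBIC),cv2.resize(q,(350,300),interpolation=cv2.INTER_CUBIC)])[:,:,::-1])
```

```text
strip top L [569.  -10.9  28. ] rel tcp x,y 21.1 37.0
strip top R [612.2  -6.6  28. ] rel tcp x,y 64.5 37.7
plate top R [617.8 -10.4  72. ] rel tcp x,y 69.8 33.5
plate top M [577.1 -14.5  72. ] rel tcp x,y 28.9 32.7
saddle R [574.4 -11.9  78. ] rel tcp x,y 26.5 35.6
saddle L [521.2 -16.8  78. ] rel tcp x,y -27.0 35.2
tab out [571.6 -28.4 127. ] rel tcp x,y 22.2 19.4
block out [531.8 -31.8 127. ] rel tcp x,y -17.7 19.3
```

View pics/w6.png

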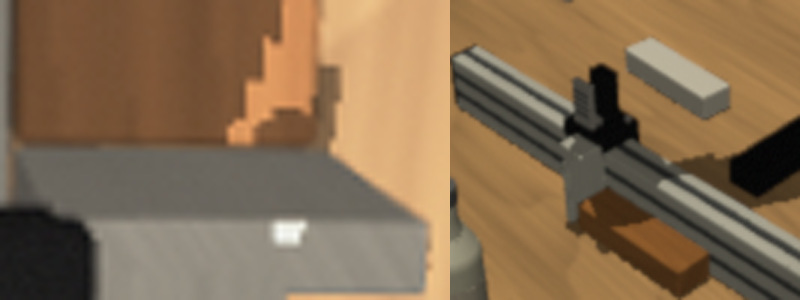

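The wrist view shows the plate about 4 mm from the strip end. The tab is out again, about 40 mm over both faces (43 when free, 35 squeezed), and the gripper is clear. Handing in.

```bash
python3 -c "
from rig import ctrl,telemetry
print(ctrl.finish_job(),telemetry.sense()['time_s'])"
```

```text
the job is handed in; nothing more can be done
the job is handed in; nothing more can be done
```

The length stop is set against the wooden strip and locked, and the job is handed in. I squeezed its lock tab (opening about 34 mm), slid it roughly 187 mm along the fence while squeezed, let go, and moved the gripper up clear.

**Last checks, from the wrist and scene pictures:**
- **Gap:** the plate stands about 4 mm from the strip's end, give or take 2–3 mm.
- **Strip:** it still lies along the fence. Its end measured about 2 mm further along than before the release. That is within measuring error, but it could be a slight nudge.
- **Tab:** it measured about 40 mm over both faces, against 43 free and 35 squeezed. I take it as free, but this check is rougher than the others.
- **Roller guide:** I never touched it, and it looked unmoved. I did not measure it again.
- **Robot:** it touches nothing, with force readings under 1 N. The clock stood at about 7 s of the 38 s allowed.

One thing was off on the way. While the fingers closed, the wrist read about 15 N upwards and 11 N sideways, and the tool rose about 2 mm. Both forces are well below the limits, and they were gone after the release.

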